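Index the rotary table to the gold module and trip the microscope camera

TASK

The gold module is one station away from the microscope. Turn the rotary table one position, in whichever direction brings the gold module under the microscope, without overrunning it, and let it click home there. Then take the picture: twist the black spring-return knob on the grey camera box clockwise right up to its stop and let go so that it springs back, with the table still in place. Keep all modules in their nests, and do not knock the microscope or shift the blue bin, the aluminium block or the pen.

Things in the scene. Friction and masses are not known exactly. Their poses are not given: they have to be found in the camera images.
- turntable (a joint): angle of the rotary table (dark grey metal disc, 284 mm diameter, surface 70 mm above the bench, vertical axis), rad, 0 at the start, growing anticlockwise seen from above. It has four stations 90 degrees apart and a spring detent: it rests at multiples of 1.571 and, once past half way, is drawn on to the next one. The detent takes about 4 N at a post to leave
- table_axis (a point): centre of the rotary table, on its vertical axis, at the level of its surface (70 mm above the bench); turns with the table: at the start its y axis points to the microscope's station
- focus (a point): fixed point on the optical axis of the microscope, at the level of the table's surface, 85 mm from table_axis: the gold module belongs with its centre here. The microscope's black objective (68 mm diameter) ends 116 mm above it
- post_a (a point): one of four identical upright red posts (20 mm diameter, 70 mm tall) on the rotary table, 120 mm from its axis, midway between two stations, for turning it by hand. This point is on the post's axis, 52 mm above the table's surface, 18 mm below the post's top, and turns with the table; at the start it stands 135 degrees anticlockwise from the microscope's station
- post_b (a point): one of four identical upright red posts (20 mm diameter, 70 mm tall) on the rotary table, 120 mm from its axis, midway between two stations, for turning it by hand. This point is on the post's axis, 52 mm above the table's surface, 18 mm below the post's top, and turns with the table; at the start it stands 135 degrees clockwise from the microscope's station
- post_c (a point): one of four identical upright red posts (20 mm diameter, 70 mm tall) on the rotary table, 120 mm from its axis, midway between two stations, for turning it by hand. This point is on the post's axis, 52 mm above the table's surface, 18 mm below the post's top, and turns with the table; at the start it stands 45 degrees clockwise from the microscope's station
- post_d (a point): one of four identical upright red posts (20 mm diameter, 70 mm tall) on the rotary table, 120 mm from its axis, midway between two stations, for turning it by hand. This point is on the post's axis, 52 mm above the table's surface, 18 mm below the post's top, and turns with the table; at the start it stands 45 degrees anticlockwise from the microscope's station
- gold_module: loose square module, 64 x 64 x 14 mm, 80 g, gold with a small square black window on top, lying in a nest (rim 6 mm high) on the rotary table, 85 mm from its axis; origin at the centre of its underside, z up. At the start it lies one station clockwise or anticlockwise from the microscope
- white_module: loose square module, 64 x 64 x 14 mm, 80 g, white with a small square steel window on top, lying in a nest (rim 6 mm high) on the rotary table, 85 mm from its axis; origin at the centre of its underside, z up
- blue_module: loose square module, 64 x 64 x 14 mm, 80 g, blue with a small square steel window on top, lying in a nest (rim 6 mm high) on the rotary table, 85 mm from its axis; origin at the centre of its underside, z up. At the start it lies under the microscope
- green_module: loose square module, 64 x 64 x 14 mm, 80 g, green with a small square steel window on top, lying in a nest (rim 6 mm high) on the rotary table, 85 mm from its axis; origin at the centre of its underside, z up
- microscope: fixed digital microscope, cream and black: 30 mm steel pillar, 420 mm tall, 215 mm from the table's axis, with a head (80 mm wide) reaching back over the focus, 186 to 405 mm above the bench. Origin on the bench below the table's axis, y towards the pillar. The stand's base spans x -150 to 150, y -150 to 250 mm, 50 mm high
- shutter (a joint): angle of the camera knob, rad: 0 released, growing clockwise seen from above to a hard stop at 1.05 (60 degrees). A spring returns it to 0; it takes 0.17 N m at the stop
- shutter_grip (a point): on the axis of the camera knob, at the height to grip it, 98 mm above the bench: an upright black bar, 70 mm long along this frame's x axis, 14 mm thick along its y axis, from 74 to 114 mm above the bench, on a silver disc 72 mm in diameter, on top of a fixed grey box (120 x 120 mm, top 65 mm above the bench). Turns with the knob
- bin: loose blue open bin, 110 x 160 x 60 mm, bystander; origin at the centre of its underside
- block: loose stepped aluminium block, 70 x 140 x 35 mm, bystander; origin at the centre of its underside
- pen: loose black pick-up pen with a steel tip, 145 mm long, 12 mm thick, lying on the bench, bystander; origin on its underside near its middle, x along it
Mind the look-alikes: they are no part of the job. There is more than one size of the gold_module; the job needs the middle-sized. There is more than one size of the green_module; the job needs the smaller.

How it is judged (in metres and radians):
On the way, in this order (a step that is already met when the one before it is completed fails the run):
1. the gold module is under the microscope and the table rests in its detent (horizontal distance between gold_module and focus below 0.007 m and velocity of joint turntable between -0.06 and 0.06 rad/s), for 0.3 s.
2. the camera knob is twisted to its stop with the gold module still under the microscope (horizontal distance between gold_module and focus below 0.007 m and value of joint shutter above 0.97 rad), for 0.1 s.
At the end, for the whole second after the job is handed in: The gold module's centre is within 7 mm, horizontally, of the microscope's axis, the table at rest in its detent; the camera knob, having been within 0.08 rad of its stop, is back within 0.08 rad of zero; all four modules lie flat in their nests (all of step 1 and horizontal distance between gold_module and table_axis between 0.079 and 0.091 m and z of each of gold_module, white_module, blue_module, green_module in the frame of table_axis below 0.003 m and angle between each of gold_module, white_module, blue_module, green_module's own z axis and vertical below 0.06 rad and horizontal distance between white_module and table_axis between 0.079 and 0.091 m and horizontal distance between blue_module and table_axis between 0.079 and 0.091 m and horizontal distance between green_module and table_axis between 0.079 and 0.091 m and value of joint shutter below 0.08 rad); the robot touches nothing.
It fails at once if the table overran the next position by more than 20 degrees, or was turned the wrong way to beyond half way (value of joint turntable above 1.92 rad or value of joint turntable below -1.92 rad or horizontal distance between gold_module and focus above 0.158 m).
It fails at once if the microscope was knocked (more than 10 N) (contact force between any of the fingers, the arm and microscope above 10 N).
It fails at once if the bin, the block or the pen was shifted by more than 20 mm (distance of any of bin, block, pen from where it was at the start of the episode above 0.02 m).
It also fails if it takes over 51 s, if anything falls off the work surface, if the arm or the gripper's body presses on something with over 40 N, if the wrist force passes 120 N, or if a joint passes its speed limit or range.

ROBOT

A 7-joint arm with a two-finger parallel gripper is mounted at the origin on the work surface. World frame = base frame: x ahead of the robot, y to its left, z up, the work surface at z = 0. Lengths are in m, angles in degrees, forces in N, time in s.
With the tool pointing down it reaches from about 0.425 to 0.875 m from the base axis. Payload 4.7 kg.
Tool frame: the origin (TCP) lies midway between the tips of the shut fingers; the grasp point (between the pads) lies 19 mm behind it; z points along the fingers, x is the direction in which the jaws open and shut, and the axes are right-handed (so a half turn about z gives the same grasp; the last joint's range is limited). The gripper opens to 87 mm and grips with 3 to 60 N. Pads are 19 mm wide; open, the fingers measure 117 mm over their backs; the gripper's body (75 mm by 190 mm) begins 51 mm behind the grasp point.
Start: joints at [-72.588, 18.392, -4.016, 83.108, 1.295, 78.541, -3.26], TCP at [0.186, 0.623, 0.195] pointing down, gripper open.
Joint ranges: [-163.93, 163.93], [-17.29, 119.83], [-79.2, 71.16], [3.27, 140.29], [-89.18, 269.18], [5.43, 117.66], [-154.24, 154.24]. Speed limits (degrees/s): [147.25, 147.25, 180, 180, 180, 180, 180].

INTERFACE

Orientations are given as [roll, pitch, yaw] about the fixed x, y, z axes, in that order (R = Rz(yaw) Ry(pitch) Rx(roll)).
In Python, from cell import get_obs, read_camera, calibration, sign_off gives the robot as it stands. The module is installed in compiled form; this text tells all that it offers.
- The arm moves only by the tool send_rows, never from a script. Its argument "deltas" is a list of rows, each a list of 2 entries, a list of its own where there are three numbers: the shift along the tool's x, y, z in m, then the turn about the tool's z in degrees. A call has 1 to 10 rows; each row is the pose to reach, as a shift and turn from the pose commanded when the call began, along the tool's axes at that moment; what a row does not reach only later rows make up. A row lasts 1/12 s, in which the tool goes at most 41.7 mm and 7.16 degrees, less where a joint would pass 70% of its speed; a pose out of reach is approached as far as the arm can. A call with a gripper value outside its range is refused whole. "jaw" is the opening in per cent of the stroke, from 0 (shut) to 100 (fully open), set as the call begins (left out, the last holds). The fingers move at their own pace and stop on an object; "grip_force" is the grip in N (left out, the last holds). Time passes only in rows, so rows that repeat a pose let the fingers close. It gives the time, the measured TCP pose, the force and the opening at its end, in the units of the state.
- get_obs(): the state, without advancing time (a new reading comes with each control period).
- read_camera(name): name is "scene" or "top"; returns the picture (480x640x3 uint8, red, green, blue); there is no depth.
- calibration(name): a dict with "fx", "fy", "cx", "cy" (pixels), "R" (3x3) and "t" (3): a world point X has camera coordinates R X + t. Camera axes: x right, y down, z forward; pixel columns grow to the right and rows downward; lengths in m; the calibration is good to about 2 mm. A picture is of the moment at which its call begins. calibration takes no time and is no camera call.
- sign_off(): hands the job in, once; it reports no verdict.
The state is a dict: "time_s": time; "qpos": joint angles; "joint_velocities": joint speeds; "effort": joint torques, N m; "tool_pos": TCP position; "tool_rot": TCP orientation; "force": force on the tool from outside, world axes, zero at the start; "wrist_torque": the same for the moment, N m; "grip_width": finger opening in m.
Only numpy, scipy, OpenCV 4.12 (cv2) and the standard library are available. Lean on these libraries where they do the work, as an engineer would, in place of code of your own. Each camera call takes 0.05 s, during which the arm holds its last target. There are 200 camera calls.

## Working session

There is one attempt and no reset: what is moved stays moved. The work goes in short steps, Python scripts to look and compute and a tool call to move; the robot and the scene stay as the last step left them, time stands still between calls to the robot, and variables do not carry over. Pictures are saved under pics/ and viewed, on a budget of 10 in all, crops included, one or two more only if the job needs it, and the job is handed in when it is done.

Besides the shell and the picture viewer there is one more tool, called after "Call:" as name(argument=value, ...), one argument or row to a line, values as JSON. send_rows: Moves the arm, as the interface text tells. Its arguments: {"type":"object","properties":{"deltas":{"type":"array"},"jaw":{"type":"number"},"grip_force":{"type":"number"}},"required":["deltas"]}

```bash
mkdir -p pics
python3 - <<'E'
from cell import *
import cv2
for n in("scene","top"):
    cv2.imwrite(f"pics/{n}0.png",read_camera(n)[:,:,::-1]); c=calibration(n); print(n,c)
o=get_obs();print(o)
E
```

```text
scene {'fx': 520.0601496191597, 'fy': 520.0601496191597, 'cx': 321.15259632193147, 'cy': 239.12556763405922, 'R': array([[ 0.64224626,  0.766493  ,  0.00286715],
       [ 0.6524414 , -0.54471128, -0.52688693],
       [-0.40229338,  0.34026182, -0.84993055]]), 't': array([-0.42660858, -0.25515608,  1.50051369])}
top {'fx': 616.8468860375823, 'fy': 616.8468860375823, 'cx': 322.43139694055174, 'cy': 242.76032340274006, 'R': array([[-0.02183157, -0.99976065, -0.00142629],
       [-0.98927678,  0.02180866, -0.14441551],
       [ 0.14441205, -0.00174183, -0.98951611]]), 't': array([0.13202759, 0.57345042, 1.40102232])}
{'time_s': 0.1, 'qpos': array([-72.5873405 ,  18.43278153,  -4.01596918,  83.16824974,
         1.29435347,  78.54128843,  -3.2600723 ]), 'joint_velocities': array([ 0.08225021, -0.11293343, -0.04254001, -0.18559605,  0.03186627,
        0.01398823, -0.1064341 ]), 'effort': array([ 5.72100055e-05, -4.92567229e+01, -4.05455818e-01, -3.13402247e+01,
       -6.39970810e-02,  3.93875130e-02,  7.37374671e-05]), 'tool_pos': array([0.1856348 , 0.62235827, 0.19449105]), 'tool_rot': array([1.79995238e+02, 9.71207663e-02, 7.33971525e+01]), 'force': array([ 0.06942747, -0.00965781,  0.51431407]), 'wrist_torque': array([-0.00343834,  0.06976542,  0.01686951]), 'grip_width': 0.0864255424533152}
```

View pics/scene0.png

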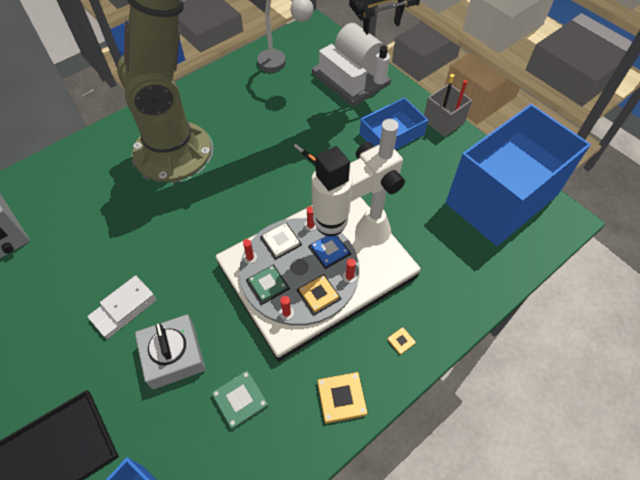

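View pics/top0.png

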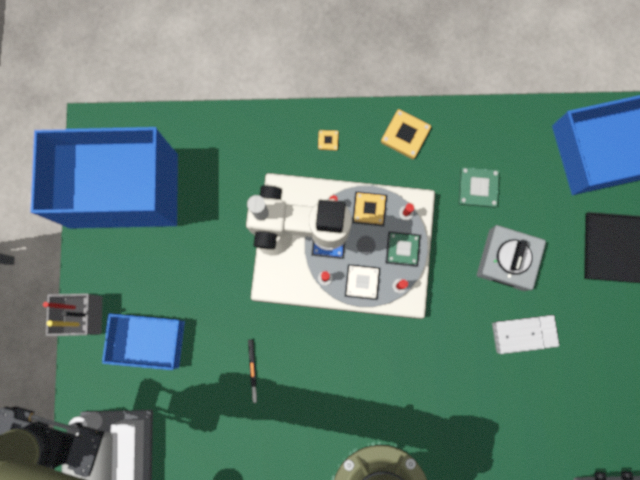

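Scene and top views: the table centre is near top pixel (366,245). The microscope is to its left (+y) and the blue module sits under it. The gold module on the table is at (370,208), which is the +x side, one station clockwise of the microscope, so the table must turn **anticlockwise (+)**. Gold look-alikes lie on the bench at (328,140), small, and (406,133), large. A large green one is at (480,187). Post a is at about (401,285) and the knob at (515,256). One enlarged crop should check the choice and refine the pixels.

```bash
cat > h.py <<'E'
import numpy as np
from cell import *
def unproj(n,u,v,z):
    c=calibration(n); d=c["R"].T@np.array([(u-c["cx"])/c["fx"],(v-c["cy"])/c["fy"],1]); o=-c["R"].T@c["t"]
    return o+d*(z-o[2])/d[2]
E
python3 - <<'E'
import cv2
from h import *
im=cv2.imread("pics/top0.png")[170:320,300:560]
cv2.imwrite("pics/crop1.png",cv2.resize(im,None,fx=3,fy=3,interpolation=cv2.INTER_CUBIC))
for n,u,v,z in[("centre",366,245,.07),("a top",401,285,.14),("b",408,211,.14),("c",334,200,.14),("d",325,277,.14),("knob",515,256,.1),("gold",370,208,.084),("green",404,248,.084),("white",362,282,.084),("pen1",252,342,0),("pen2",254,400,0),("block",525,335,.03),("pillar top",258,207,.42)]: print(n,unproj("top",u,v,z).round(3))
E
```

```text
centre [0.565 0.02  0.07 ]
a top [ 0.466 -0.048  0.14 ]
b [ 0.628 -0.07   0.14 ]
c [0.656 0.092 0.14 ]
d [0.487 0.116 0.14 ]
knob [ 0.528 -0.31   0.1  ]
gold [0.648 0.009 0.084]
green [ 0.554 -0.065  0.084]
white [0.479 0.032 0.084]
pen1 [0.35 0.29 0.  ]
pen2 [0.217 0.286 0.   ]
block [ 0.353 -0.343  0.03 ]
pillar top [0.586 0.23  0.42 ]
```

View pics/crop1.png

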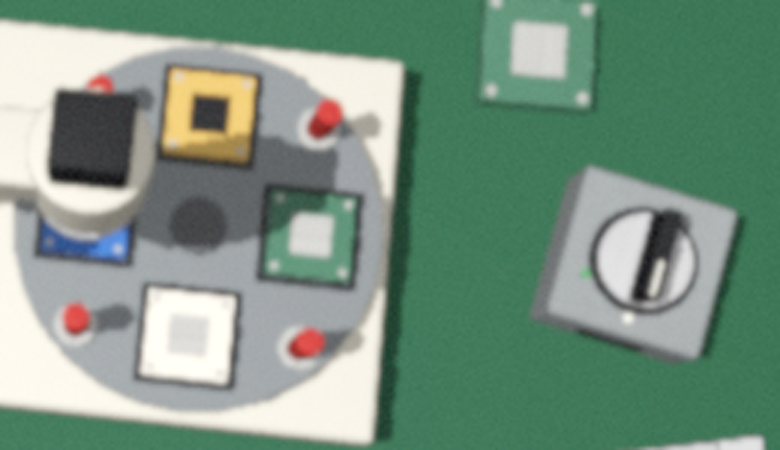

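Run:
```python
import cv2
from h import *
f=lambda x,y,z:unproj("top",300+x/3-.33,170+y/3-.33,z)
P={k:f(*p,.14) for k,p in dict(a=(314,338),b=(330,112),c=(101,83),d=(76,317)).items()}
c=sum(P.values())/4
print("centre",c.round(4), "disc",f(201,228,.07).round(4))
for k,p in P.items():
    d=p-c; print(k,p.round(4),np.hypot(*d[:2]).round(4),np.degrees(np.arctan2(d[1],d[0])).round(1))
for n,p in dict(gold=(210,113),green=(310,236),white=(188,335)).items():
    d=f(*p,.084)-c;print(n,d.round(4),np.hypot(*d[:2]).round(4),np.degrees(np.arctan2(d[1],d[0])).round(1))
print("disc knob",f(644,260,.074).round(4))
box=np.array([f(*p,.065) for p in((590,165),(738,212),(698,358),(550,312))]);print(box.round(3),box.mean(0).round(4),np.linalg.norm(np.diff(box,axis=0),axis=1).round(3))
o=-calibration("top")["R"].T@calibration("top")["t"];print("cam",o)
im=cv2.imread("pics/scene0.png")[310:390,125:215]
im2=cv2.imread("pics/top0.png")[225:290,478:550]
a=cv2.resize(im,(450,400),interpolation=cv2.INTER_CUBIC);b=cv2.resize(im2,(432,390),interpolation=cv2.INTER_CUBIC)
m=np.zeros((600,800,3),np.uint8);m=np.zeros((400,882,3),np.uint8);m[:,:450]=a;m[:390,450:]=b
cv2.imwrite("pics/knob.png",m[:, :800] if 0 else cv2.resize(m,(794,360)))
```

```text
centre [0.5654 0.02   0.14  ] disc [0.5631 0.0183 0.07  ]
a [ 0.4717 -0.0552  0.14  ] 0.1202 -141.3
b [ 0.637  -0.0737  0.14  ] 0.1179 -52.6
c [0.6624 0.0934 0.14  ] 0.1216 37.1
d [0.4906 0.1156 0.14  ] 0.1214 128.1
gold [ 0.0841 -0.0104 -0.056 ] 0.0848 -7.1
green [-0.0122 -0.0828 -0.056 ] 0.0837 -98.4
white [-0.085   0.0117 -0.056 ] 0.0858 172.2
disc knob [ 0.5306 -0.3168  0.074 ]
[[ 0.606 -0.283  0.065]
 [ 0.567 -0.394  0.065]
 [ 0.456 -0.356  0.065]
 [ 0.493 -0.246  0.065]] [ 0.5307 -0.3196  0.065 ] [0.118 0.118 0.116]
cam [0.36785905 0.12193014 1.46933759]
```

View pics/knob.png

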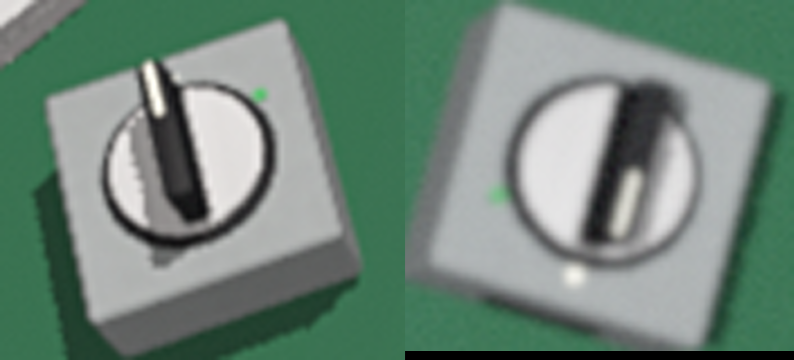

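Run:
```python
from h import *
ang=lambda p,q:np.degrees(np.arctan2((q-p)[1],(q-p)[0])).round(1)
s=lambda x,y,z:unproj("scene",125+x/4.5-.4,310+y/4.5-.4,z)
t=lambda x,y,z:unproj("top",478+(x-405)/5.4-.4,225+y/5.4-.4,z)
for p,q in(((150,62),(188,207)),((150,65),(160,112))):
    p,q=s(*p,.114),s(*q,.114);print("scene bar",p.round(3),q.round(3),ang(q,p),(p+q)/2, np.linalg.norm(p-q))
p,q=t(622,237,.114),t(652,85,.114);print("top bar",p.round(3),q.round(3),ang(q,p),(p+q)/2, np.linalg.norm(p-q))
p,q=t(620,235,.114),t(633,170,.114);print("stripe",ang(q,p))
c=t(603,170,.074);print("white",ang(c,t(574,275,.065)),"green",ang(c,t(499,195,.065)),c)
# start-> targets in tool axes helper
o=get_obs();print(o["tool_pos"],o["tool_rot"])
```

```text
scene bar [ 0.497 -0.31   0.114] [ 0.569 -0.333  0.114] 162.3 [ 0.5332182 -0.3214979  0.114    ] 0.07595196998934452
scene bar [ 0.498 -0.311  0.114] [ 0.522 -0.319  0.114] 160.1 [ 0.50998527 -0.31498176  0.114     ] 0.024770731257268294
top bar [ 0.499 -0.31   0.114] [ 0.561 -0.327  0.114] 165.1 [ 0.5300355  -0.31834318  0.114     ] 0.06460082689396922
stripe 165.0
white 164.0 green 101.6 [ 0.53120967 -0.31671609  0.074     ]
[0.1856348  0.62235827 0.19449105] [1.79995238e+02 9.71207663e-02 7.33971525e+01]
```

```bash
cat >> h.py <<'E'
def delta(frm,to):
    "pose (x,y,z,yaw) -> shift in tool axes, turn"
    c,s=np.cos(np.radians(frm[3])),np.sin(np.radians(frm[3])); d=np.array(to[:3])-frm[:3]
    return [round(c*d[0]+s*d[1],3),round(s*d[0]-c*d[1],3),round(-d[2],3)],round(-(to[3]-frm[3]),1)
def chain(ps):
    for p,q in zip(ps,ps[1:]): print(q,delta(p,q))
E
python3 - <<'E'
from h import *
print(unproj("scene",270,60,0))
chain([(.1856,.6224,.1945,73.4),(.33,.31,.30,3),(.415,.11,.30,-52),(.470,-.053,.22,-52)])
E
```

```text
[-0.13464293  0.45022926  0.        ]
(0.33, 0.31, 0.3, 3) ([np.float64(-0.258), np.float64(0.228), np.float64(-0.105)], 70.4)
(0.415, 0.11, 0.3, -52) ([np.float64(0.074), np.float64(0.204), np.float64(-0.0)], 55)
(0.47, -0.053, 0.22, -52) ([np.float64(0.162), np.float64(0.057), np.float64(0.08)], 0)
```

Call:
send_rows(
  deltas=[
    [[-0.026,0.023,-0.02],7],
    [[-0.052,0.046,-0.04],14],
    [[-0.077,0.068,-0.06],21],
    [[-0.103,0.091,-0.075],28],
    [[-0.129,0.114,-0.09],35],
    [[-0.155,0.137,-0.105],42],
    [[-0.181,0.16,-0.105],49],
    [[-0.206,0.182,-0.105],56],
    [[-0.232,0.205,-0.105],63],
    [[-0.258,0.228,-0.105],70],
  ],
  jaw=100,
)

```text
time_s: 0.93
tool_pos: [0.3308, 0.3087, 0.3003]
tool_rot: [-180.0, 0.0, 3.1]
force: [0.9, 0.4, 0.0]
grip_width: 0.0871
```

Call:
send_rows(
  deltas=[
    [[0.008,0.022,0],7],
    [[0.016,0.044,0],14],
    [[0.024,0.066,0],21],
    [[0.032,0.088,0],28],
    [[0.04,0.11,0],35],
    [[0.048,0.132,0],42],
    [[0.056,0.154,0],49],
    [[0.064,0.176,0],55],
    [[0.074,0.204,0],55],
    [[0.074,0.204,0],55],
  ],
)

```text
time_s: 1.77
tool_pos: [0.4184, 0.1051, 0.3005]
tool_rot: [180.0, -0.1, -52.1]
force: [-0.0, -0.2, 0.8]
grip_width: 0.0871
```

Call:
send_rows(
  deltas=[
    [[0.02,0.006,0.0],0],
    [[0.04,0.012,0.02],0],
    [[0.06,0.019,0.04],0],
    [[0.08,0.027,0.06],0],
    [[0.1,0.035,0.08],0],
    [[0.12,0.043,0.1],0],
    [[0.14,0.05,0.115],0],
    [[0.157,0.056,0.13],0],
    [[0.157,0.056,0.13],0],
  ],
)

```text
time_s: 2.52
tool_pos: [0.4684, -0.0506, 0.1675]
tool_rot: [179.7, 0.0, -51.9]
force: [-0.6, -1.0, -0.1]
grip_width: 0.0869
```

Run:
```python
import cv2
from h import *
a=read_camera("scene")[130:350,200:440,::-1];b=read_camera("top")[180:340,300:440,::-1]
m=np.zeros((440,790,3),np.uint8);m[:385,:420]=cv2.resize(a,(420,385),interpolation=cv2.INTER_CUBIC);m[:420,422:789]=cv2.resize(b,(367,420),interpolation=cv2.INTER_CUBIC)
cv2.imwrite("pics/above.png",m);o=get_obs();print(o["tool_pos"],o["tool_rot"],o["force"],o["qpos"])
```

```text
[ 0.46947276 -0.04673163  0.16990501] [ 1.79923454e+02  6.29340612e-02 -5.16902903e+01] [ 0.19261618  0.3479075  -0.25493092] [-35.58875658  -4.44695593  36.71785605 110.54987542   2.7763764
  73.13521096 -51.4545445 ]
```

View pics/above.png

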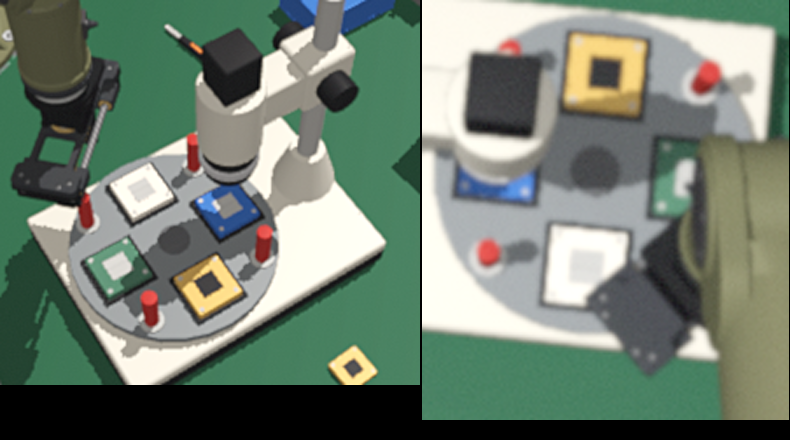

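Gripper body shows over the table's near right, by post a at left-crop (86,210). All the modules are seated. I'll check that it has settled and project the expected post position.

Run:
```python
from h import *
read_camera("top");read_camera("top");o=get_obs();print(o["tool_pos"],o["tool_rot"][2],o["joint_velocities"].round(1))
c=calibration("scene")
for P in([.470,-.053,.14],[.470,-.053,.07],o["tool_pos"]):
    p=c["R"]@P+c["t"];u,v=c["fx"]*p[0]/p[2]+c["cx"],c["fy"]*p[1]/p[2]+c["cy"];print((u-200)*1.75,(v-130)*1.75)
p=o["tool_pos"];chain([(*p,o["tool_rot"][2]),(.470,-.053,.103,-52.4)])
```

```text
[ 0.47028816 -0.04542148  0.17093218] -51.525191043153235 [-0.3 -0.3 -0.4 -0.2  0.2 -0.1  0.2]
84.16993960766678 196.08198911779584
90.18629543191966 223.03898980005255
86.33368632876949 180.17982780544992
(0.47, -0.053, 0.103, -52.4) ([np.float64(0.006), np.float64(0.005), np.float64(0.068)], np.float64(0.9))
```

Run:
```python
import cv2
from h import *
a=read_camera("scene")[150:280,190:320,::-1]
cv2.imwrite("pics/z.png",cv2.resize(a,(585,585),interpolation=cv2.INTER_CUBIC))
c=calibration("scene");t=np.radians(-52)
for k in(-.043,0,.043):
  for z in(.171,.19,.241):
    P=np.array([.470+k*np.cos(t),-.046+k*np.sin(t),z]);p=c["R"]@P+c["t"];u,v=c["fx"]*p[0]/p[2]+c["cx"],c["fy"]*p[1]/p[2]+c["cy"];print(k,z,round((u-190)*4.5),round((v-150)*4.5))
```

```text
-0.043 0.171 290 303
-0.043 0.19 286 281
-0.043 0.241 274 220
0 0.171 266 374
0 0.19 261 352
0 0.241 248 293
0.043 0.171 241 447
0.043 0.19 236 427
0.043 0.241 222 369
```

View pics/z.png

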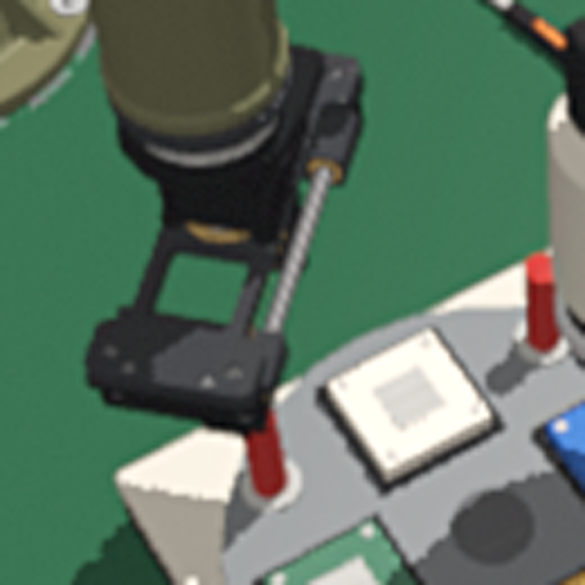

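The enlarged view shows the near finger carriage at (180,380), pointing radially outward from the table, and post a's top just under the TCP at (262,410). I'll descend around the post.

Call:
send_rows(
  deltas=[
    [[0.003,0.003,0.0],0.5],
    [[0.006,0.005,0.005],1],
    [[0.006,0.005,0.015],1],
    [[0.006,0.005,0.026],1],
    [[0.006,0.005,0.037],1],
    [[0.006,0.005,0.048],1],
    [[0.006,0.005,0.058],1],
    [[0.006,0.005,0.067],1],
    [[0.006,0.005,0.067],1],
    [[0.006,0.005,0.067],1],
  ],
)

```text
time_s: 3.6
tool_pos: [0.4695, -0.0544, 0.1028]
tool_rot: [179.9, 0.0, -52.6]
force: [0.3, -0.4, 0.3]
grip_width: 0.0865
```

Call:
send_rows(
  deltas=[
    [[0,0,0],0],
    [[0,0,0],0],
    [[0,0,0],0],
    [[0,0,0],0],
    [[0,0,0],0],
    [[0,0,0],0],
    [[0,0,0],0],
    [[0,0,0],0],
    [[0,0,0],0],
  ],
  jaw=0,
  grip_force=15,
)

```text
time_s: 4.35
tool_pos: [0.4699, -0.0544, 0.1035]
tool_rot: [-180.0, 0.0, -52.6]
force: [-0.1, 0.3, -0.1]
grip_width: 0.0352
```

Call:
send_rows(
  deltas=[
    [[0,0,0],0],
    [[0,0,0],0],
    [[0,0,0],0],
    [[0,0,0],0],
    [[0,0,0],0],
    [[0,0,0],0],
  ],
)

```text
time_s: 4.85
tool_pos: [0.4698, -0.0543, 0.1034]
tool_rot: [180.0, 0.0, -52.6]
force: [0.0, 0.7, -0.2]
grip_width: 0.019
```

Run:
```python
from h import *
o=get_obs();print(o["grip_width"],o["force"],o["tool_pos"],o["tool_rot"],o["qpos"].round(1))
# arc rows: start pose (tool) at angle -142.4, 90 deg ccw in 30 rows + 
t0=-142.4;y0=-52.4
C=np.array([.565,.020])
P=lambda a:(*(C+.12*np.array([np.cos(np.radians(t0+a)),np.sin(np.radians(t0+a))])),.103,y0+a)
for s in(0,30,60):
    print([delta(P(s),P(s+k)) for k in range(3,31,3)])
```

```text
0.018959560550583832 [ 0.03113218  0.71959112 -0.17260533] [ 0.46982768 -0.05429749  0.10340525] [ 1.79996704e+02  1.22925155e-02 -5.25982355e+01] [-34.6  -0.3  38.3 115.4   0.2  64.9 -49. ]
[([np.float64(0.006), np.float64(-0.0), np.float64(-0.0)], -3.0), ([np.float64(0.013), np.float64(-0.001), np.float64(-0.0)], -6.0), ([np.float64(0.019), np.float64(-0.001), np.float64(-0.0)], -9.0), ([np.float64(0.025), np.float64(-0.003), np.float64(-0.0)], -12.0), ([np.float64(0.031), np.float64(-0.004), np.float64(-0.0)], -15.0), ([np.float64(0.037), np.float64(-0.006), np.float64(-0.0)], -18.0), ([np.float64(0.043), np.float64(-0.008), np.float64(-0.0)], -21.0), ([np.float64(0.049), np.float64(-0.01), np.float64(-0.0)], -24.0), ([np.float64(0.054), np.float64(-0.013), np.float64(-0.0)], -27.0), ([np.float64(0.06), np.float64(-0.016), np.float64(-0.0)], -30.0)]
[([np.float64(0.006), np.float64(-0.0), np.float64(-0.0)], -3.0), ([np.float64(0.013), np.float64(-0.001), np.float64(-0.0)], -6.0), ([np.float64(0.019), np.float64(-0.001), np.float64(-0.0)], -9.0), ([np.float64(0.025), np.float64(-0.
[... 412 characters left out ...]
np.float64(-0.0)], -30.0)]
[([np.float64(0.006), np.float64(-0.0), np.float64(-0.0)], -3.0), ([np.float64(0.013), np.float64(-0.001), np.float64(-0.0)], -6.0), ([np.float64(0.019), np.float64(-0.001), np.float64(-0.0)], -9.0), ([np.float64(0.025), np.float64(-0.003), np.float64(-0.0)], -12.0), ([np.float64(0.031), np.float64(-0.004), np.float64(-0.0)], -15.0), ([np.float64(0.037), np.float64(-0.006), np.float64(-0.0)], -18.0), ([np.float64(0.043), np.float64(-0.008), np.float64(-0.0)], -21.0), ([np.float64(0.049), np.float64(-0.01), np.float64(-0.0)], -24.0), ([np.float64(0.054), np.float64(-0.013), np.float64(-0.0)], -27.0), ([np.float64(0.06), np.float64(-0.016), np.float64(-0.0)], -30.0)]
```

Call:
send_rows(
  deltas=[
    [[0.006,0,0],-3],
    [[0.013,-0.001,0],-6],
    [[0.019,-0.001,0],-9],
    [[0.025,-0.003,0],-12],
    [[0.031,-0.004,0],-15],
    [[0.037,-0.006,0],-18],
    [[0.043,-0.008,0],-21],
    [[0.049,-0.01,0],-24],
    [[0.054,-0.013,0],-27],
    [[0.06,-0.016,0],-30],
  ],
  grip_force=20,
)

```text
time_s: 5.68
tool_pos: [0.5183, -0.091, 0.1034]
tool_rot: [-179.9, 0.2, -22.4]
force: [-3.3, 2.5, 3.9]
grip_width: 0.0192
```

Run:
```python
from h import *
o=get_obs();print(o["grip_width"],o["force"],o["tool_pos"],o["tool_rot"],o["qpos"].round(1))
d=o["tool_pos"][:2]-[.565,.02];print(np.hypot(*d),np.degrees(np.arctan2(d[1],d[0])))
```

```text
0.01924628557644292 [-3.30049806  2.49014463  3.93858932] [ 0.51829327 -0.09101903  0.10337833] [-179.93523372    0.18036547  -22.43057493] [-29.5   8.2  39.9 108.5  -5.9  65.5  -9.9]
0.12044393910305227 -112.81693981552685
```

Turned about 30°, with forces of a few newtons. I'll continue the arc.

Call:
send_rows(
  deltas=[
    [[0.006,0,0],-3],
    [[0.013,-0.001,0],-6],
    [[0.019,-0.001,0],-9],
    [[0.025,-0.003,0],-12],
    [[0.031,-0.004,0],-15],
    [[0.037,-0.006,0],-18],
    [[0.043,-0.008,0],-21],
    [[0.049,-0.01,0],-24],
    [[0.054,-0.013,0],-27],
    [[0.06,-0.016,0],-30],
  ],
)

```text
time_s: 6.52
tool_pos: [0.5815, -0.0988, 0.1035]
tool_rot: [-179.9, -0.1, 7.6]
force: [0.0, 3.8, 0.3]
grip_width: 0.0188
```

Call:
send_rows(
  deltas=[
    [[0.004,0,0],-2],
    [[0.008,0,0],-4],
    [[0.013,-0.001,0],-6],
    [[0.019,-0.001,0],-9],
    [[0.025,-0.003,0],-12],
    [[0.031,-0.004,0],-15],
    [[0.037,-0.006,0],-18],
    [[0.043,-0.008,0],-21],
    [[0.047,-0.009,0],-23],
    [[0.051,-0.011,0],-25],
  ],
)

```text
time_s: 7.35
tool_pos: [0.6298, -0.0805, 0.1034]
tool_rot: [-179.8, -0.0, 32.6]
force: [-3.2, 3.6, 2.7]
grip_width: 0.0189
```

Call:
send_rows(
  deltas=[
    [[0.002,0,0],-1],
    [[0.004,0,0],-2],
    [[0.006,0,0],-3],
    [[0.008,0,0],-4],
    [[0.008,0,0],-4],
    [[0.008,0,0],-4],
    [[0.008,0,0],-4],
  ],
)

```text
time_s: 7.93
tool_pos: [0.6359, -0.0761, 0.1035]
tool_rot: [-179.8, -0.0, 36.5]
force: [-3.1, 5.8, 3.7]
grip_width: 0.0188
```

Run:
```python
import cv2
from h import *
o=get_obs();print(o["grip_width"],o["force"],o["tool_pos"],o["tool_rot"],o["qpos"].round(1))
d=o["tool_pos"][:2]-[.565,.02];print(np.hypot(*d),np.degrees(np.arctan2(d[1],d[0])))
cv2.imwrite("pics/s2.png",cv2.resize(read_camera("scene")[150:350,190:440,::-1],(750,600),interpolation=cv2.INTER_CUBIC))
```

```text
0.018782887988803305 [-3.07115791  5.82526298  3.73438688] [ 0.63591264 -0.07613248  0.10345371] [-1.79782395e+02 -3.62662412e-02  3.64707374e+01] [-18.9  22.2  29.7  92.  -11.8  69.   49.8]
0.11945734343093567 -53.58545900190298
```

View pics/s2.png

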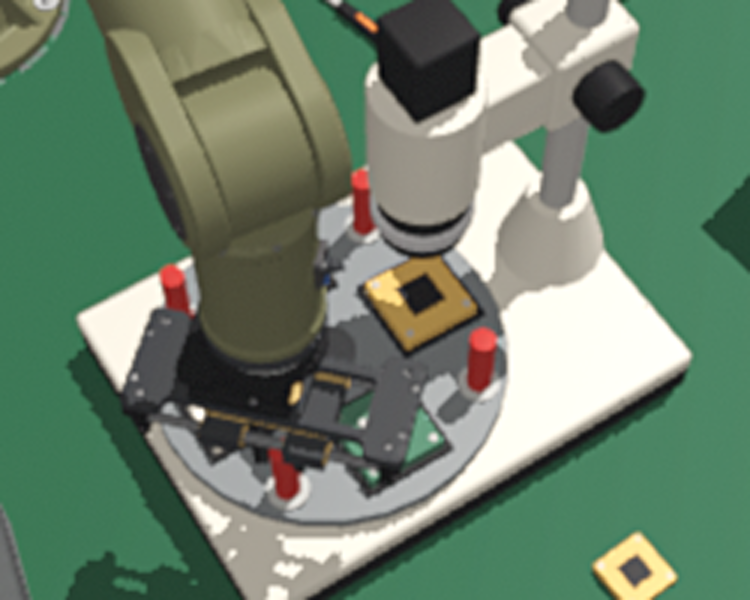

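The gold module is now under the objective at (420,300), seated in its nest, with the post still gripped at about 89°. I'll release and rise straight up.

Call:
send_rows(
  deltas=[
    [[0,0,0],0],
    [[0,0,0],0],
    [[0,0,0],0],
    [[0,0,0],0],
    [[0,0,0],0],
    [[0,0,0],0],
    [[0,0,0],0],
    [[0,0,0],0],
  ],
  jaw=80,
)

```text
time_s: 8.65
tool_pos: [0.6366, -0.079, 0.1035]
tool_rot: [180.0, -0.0, 36.4]
force: [0.6, -0.4, -0.5]
grip_width: 0.064
```

Call:
send_rows(
  deltas=[
    [[0,0,-0.01],0],
    [[0,0,-0.025],0],
    [[0,0,-0.04],0],
    [[0,0,-0.06],0],
    [[0,0,-0.08],0],
    [[0,0,-0.1],0],
    [[0,0,-0.12],0],
    [[0,0,-0.12],0],
    [[0,0,-0.12],0],
  ],
  jaw=100,
)

```text
time_s: 9.4
tool_pos: [0.6375, -0.0792, 0.2255]
tool_rot: [179.9, -0.2, 36.4]
force: [-0.0, 0.3, 0.1]
grip_width: 0.0871
```

Run:
```python
from h import *
o=get_obs();p=o["tool_pos"];y=o["tool_rot"][2];print(p,y,o["grip_width"],o["force"],o["qpos"].round(1))
chain([(*p,y),(.531,-.319,.22,73),(.531,-.319,.15,73)])
```

```text
[ 0.63745833 -0.07915906  0.22545592] 36.38887215180675 0.08712606503768303 [-0.01893268  0.27766387  0.08784954] [-19.6  17.9  31.1  83.   -9.3  81.4  48. ]
(0.531, -0.319, 0.22, 73) ([np.float64(-0.228), np.float64(0.13), np.float64(0.005)], np.float64(-36.6))
(0.531, -0.319, 0.15, 73) ([np.float64(0.0), np.float64(0.0), np.float64(0.07)], 0)
```

Call:
send_rows(
  deltas=[
    [[-0.028,0.016,0],-5],
    [[-0.057,0.032,0],-10],
    [[-0.085,0.049,0],-15],
    [[-0.114,0.065,0],-20],
    [[-0.142,0.081,0],-25],
    [[-0.171,0.098,0],-30],
    [[-0.2,0.114,0],-35],
    [[-0.228,0.13,0.005],-36.6],
    [[-0.228,0.13,0.025],-36.6],
    [[-0.228,0.13,0.05],-36.6],
  ],
)

```text
time_s: 10.23
tool_pos: [0.5287, -0.3227, 0.174]
tool_rot: [179.8, 0.1, 72.7]
force: [0.7, 0.3, 0.0]
grip_width: 0.0873
```

Call:
send_rows(
  deltas=[
    [[0,0,0],0],
    [[0,0,0],0],
    [[0,0,0],0],
  ],
)

```text
time_s: 10.48
tool_pos: [0.5306, -0.3183, 0.1739]
tool_rot: [180.0, 0.0, 73.1]
force: [0.2, 0.0, 0.9]
grip_width: 0.0867
```

Run:
```python
import cv2
from h import *
o=get_obs();p=o["tool_pos"];y=o["tool_rot"][2];print(p,y,o["grip_width"],o["force"],o["qpos"].round(1))
chain([(*p,y),(.531,-.319,.081,73)])
a=read_camera("scene")[270:400,90:240,::-1];b=read_camera("top")[170:320,300:440,::-1]
m=np.zeros((400,800,3),np.uint8);m[:364,:420]=cv2.resize(a,(420,364),interpolation=cv2.INTER_CUBIC);m[:,424:797]=cv2.resize(b,(373,400),interpolation=cv2.INTER_CUBIC)
cv2.imwrite("pics/k2.png",m)
```

```text
[ 0.5305947  -0.31834165  0.1739293 ] 73.0543723505317 0.08668725922822461 [0.24245196 0.01822177 0.87353425] [  1.2  16.7  33.4  90.7  -9.4  75.4 108.9]
(0.531, -0.319, 0.081, 73) ([np.float64(-0.001), np.float64(0.001), np.float64(0.093)], np.float64(0.1))
```

View pics/k2.png

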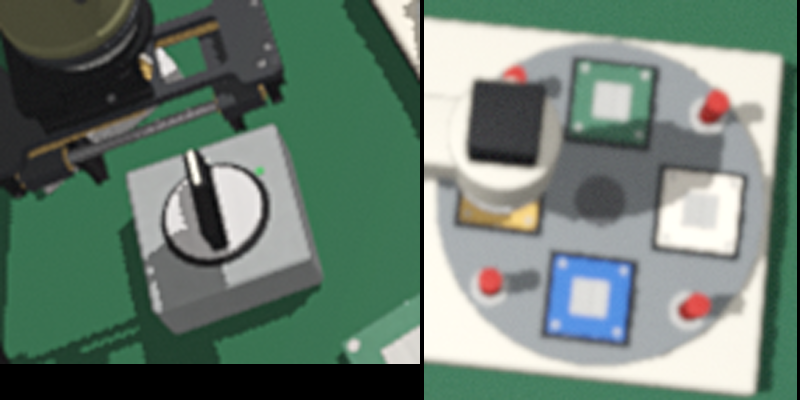

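Right panel: gold is under the microscope at (500,215). The table is aligned and the modules are seated. Left panel: the jaws straddle the knob bar at (205,200). I'll descend and grip.

Call:
send_rows(
  deltas=[
    [[0,0,0.012],0],
    [[0,0,0.026],0],
    [[0,0,0.04],0],
    [[0,0,0.054],0],
    [[0,0,0.068],0],
    [[0,0,0.08],0],
    [[0,0,0.088],0],
    [[0,0,0.092],0],
    [[0,0,0.092],0],
  ],
)

```text
time_s: 11.33
tool_pos: [0.5298, -0.3185, 0.0805]
tool_rot: [-179.9, -0.0, 73.0]
force: [-0.1, -0.1, -0.4]
grip_width: 0.0869
```

Call:
send_rows(
  deltas=[
    [[0,0,0],0],
    [[0,0,0],0],
    [[0,0,0],0],
    [[0,0,0],0],
    [[0,0,0],0],
    [[0,0,0],0],
    [[0,0,0],0],
    [[0,0,0],0],
    [[0,0,0],0],
    [[0,0,0],0],
  ],
  jaw=0,
  grip_force=40,
)

```text
time_s: 12.17
tool_pos: [0.5302, -0.3187, 0.0814]
tool_rot: [-180.0, -0.0, 73.0]
force: [-0.7, -0.3, -0.2]
grip_width: 0.0283
```

Call:
send_rows(
  deltas=[
    [[0,0,0],0],
    [[0,0,0],0],
    [[0,0,0],0],
    [[0,0,0],0],
    [[0,0,0],0],
    [[0,0,0],0],
    [[0,0,0],0],
    [[0,0,0],0],
    [[0,0,0],0],
  ],
)

```text
time_s: 12.92
tool_pos: [0.5298, -0.3198, 0.0815]
tool_rot: [180.0, 0.1, 73.0]
force: [-0.4, -4.9, -1.9]
grip_width: 0.0133
```

Call:
send_rows(
  deltas=[
    [[0,0,0],4],
    [[0,0,0],8],
    [[0,0,0],12],
    [[0,0,0],16],
    [[0,0,0],20],
    [[0,0,0],24],
    [[0,0,0],28],
    [[0,0,0],32],
    [[0,0,0],36],
    [[0,0,0],40],
  ],
)

```text
time_s: 13.75
tool_pos: [0.5301, -0.3194, 0.0815]
tool_rot: [179.9, 0.0, 32.8]
force: [-0.4, -5.3, -2.7]
grip_width: 0.0133
```

Run:
```python
from h import *
o=get_obs();print(o["tool_pos"],o["tool_rot"],o["grip_width"],o["force"],o["wrist_torque"],o["qpos"].round(1))
```

```text
[ 0.53013584 -0.31944646  0.08148117] [1.79936098e+02 3.29031388e-02 3.28450073e+01] 0.013305265366267522 [-0.43397645 -5.31511567 -2.6825083 ] [-1.23475252  0.0295472   0.14434923] [ -3.2  22.4  39.5  97.  -15.3  66.1  73.3]
```

Torque is 0.14 N·m and rising as expected. I'll go on to the stop.

Call:
send_rows(
  deltas=[
    [[0,0,0],4],
    [[0,0,0],8],
    [[0,0,0],12],
    [[0,0,0],15],
    [[0,0,0],17],
    [[0,0,0],18],
    [[0,0,0],19],
    [[0,0,0],20],
    [[0,0,0],20],
    [[0,0,0],20],
  ],
)

```text
time_s: 14.58
tool_pos: [0.5303, -0.3194, 0.0815]
tool_rot: [179.9, -0.0, 13.1]
force: [-0.8, -5.3, -2.5]
grip_width: 0.0135
```

Run:
```python
from h import *
o=get_obs();print(o["tool_pos"],o["tool_rot"],o["grip_width"],o["force"],o["wrist_torque"])
```

```text
[ 0.53030814 -0.31937642  0.0814717 ] [ 1.79920823e+02 -5.01789267e-04  1.30532030e+01] 0.01348270438805424 [-0.79032569 -5.30887266 -2.47085743] [-1.22157797 -0.02348879  0.14167661]
```

Call:
send_rows(
  deltas=[
    [[0,0,0],1],
    [[0,0,0],2],
    [[0,0,0],3],
    [[0,0,0],4],
    [[0,0,0],4],
    [[0,0,0],4],
    [[0,0,0],4],
  ],
)

```text
time_s: 15.17
tool_pos: [0.5303, -0.3194, 0.0815]
tool_rot: [179.9, 0.0, 9.1]
force: [0.1, -4.9, -1.0]
grip_width: 0.0135
```

Run:
```python
from h import *
o=get_obs();print(o["tool_pos"],o["tool_rot"],o["grip_width"],o["force"],o["wrist_torque"])
```

```text
[ 0.53034239 -0.31937743  0.08145151] [1.79903317e+02 1.04224290e-02 9.13758017e+00] 0.01345994475870998 [ 0.06032423 -4.92140112 -1.00230024] [-1.31053291  0.05840767  0.57781656]
```

Torque jumped to 0.58 N·m, so it's against the stop. One look to confirm before releasing.

Run:
```python
import cv2
from h import *
cv2.imwrite("pics/k3.png",cv2.resize(read_camera("scene")[290:400,100:230,::-1],(650,550),interpolation=cv2.INTER_CUBIC))
```

```text
(no output)
```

View pics/k3.png

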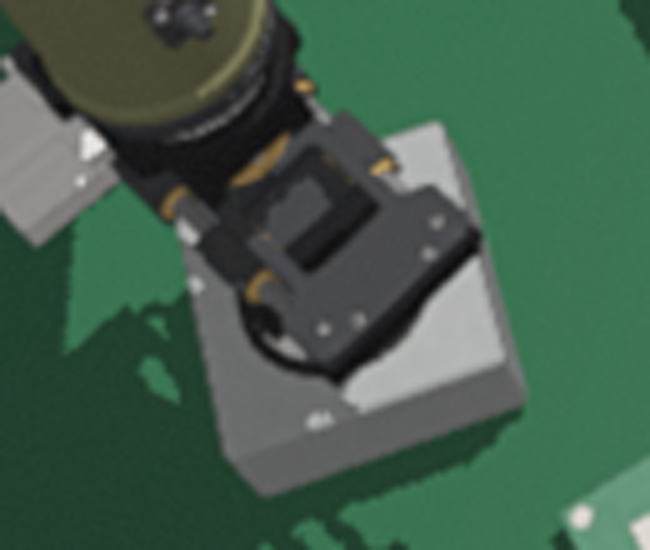

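The carriage at (350,270) hides the bar, so the evidence is the torque jump after about 61–64° of turn. I'll release and rise.

Call:
send_rows(
  deltas=[
    [[0,0,0],0],
    [[0,0,0],0],
    [[0,0,0],0],
    [[0,0,0],0],
    [[0,0,0],0],
    [[0,0,0],0],
    [[0,0,0],0],
    [[0,0,0],0],
    [[0,0,0],0],
    [[0,0,0],0],
  ],
  jaw=100,
)

```text
time_s: 16.05
tool_pos: [0.5304, -0.3176, 0.0813]
tool_rot: [-179.9, -0.0, 9.0]
force: [-0.0, -0.9, -0.6]
grip_width: 0.0721
```

Call:
send_rows(
  deltas=[
    [[0,0,-0.005],0],
    [[0,0,-0.01],0],
    [[0,0,-0.02],0],
    [[0,0,-0.04],0],
    [[0,0,-0.06],0],
    [[0,0,-0.08],0],
    [[0,0,-0.1],0],
    [[0,0,-0.12],0],
    [[0,0,-0.14],0],
    [[0,0,-0.14],0],
  ],
)

```text
time_s: 16.88
tool_pos: [0.5321, -0.3203, 0.2269]
tool_rot: [179.8, -0.4, 9.0]
force: [0.3, -0.4, 1.0]
grip_width: 0.0873
```

Run:
```python
import cv2
from h import *
o=get_obs();print(o["time_s"],o["tool_pos"],o["grip_width"],o["force"])
a=read_camera("scene")[170:400,90:420,::-1];cv2.imwrite("pics/end.png",cv2.resize(a,(792,552),interpolation=cv2.INTER_CUBIC))
```

```text
16.8833 [ 0.53205122 -0.32026014  0.22688126] 0.08728815888649008 [ 0.28156291 -0.37117141  0.95658339]
```

View pics/end.png

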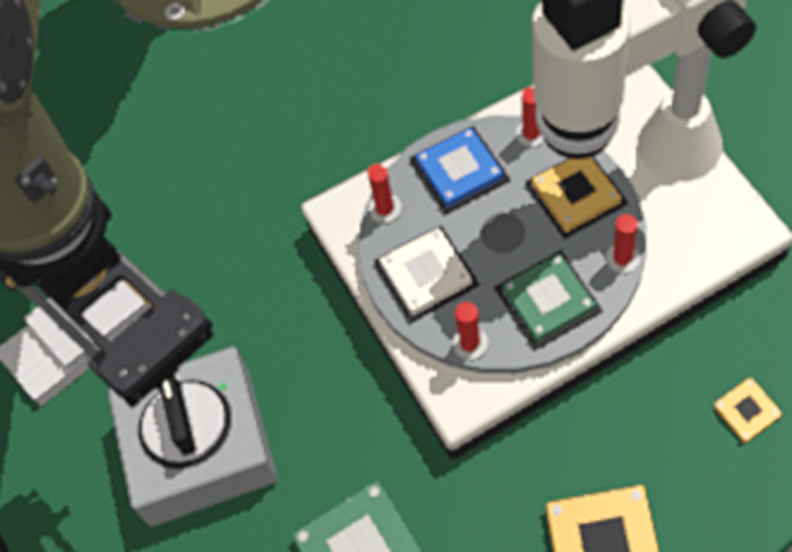

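The gold module is under the objective at (577,195) and all four modules are flat. The knob at (180,420) is back at its starting angle and the arm is clear.

```bash
python3 -c "
from cell import *
print(sign_off())"
```

```text
the job is handed in; nothing more can be done
None
```

The job is done and handed in at about 17 s of the 51 s allowed; `sign_off` gives no verdict.

- **Table:** I gripped post a and turned the table about 89° anticlockwise, then released it so the detent could pull it home. The last picture shows the gold module under the microscope and all four modules flat in their nests.
- **Camera knob:** I turned the gripped bar 64° clockwise, and the wrist torque jumped from 0.14 to 0.58 N·m, which I took as the hard stop. After release, the last picture shows the knob back at its starting angle.
- **Clearances:** The arm ended clear, with no force on it beyond about 1 N of noise. I saw no contact with the microscope, bin, block or pen, but the last picture shows only part of the block and neither the bin nor the pen.

One check failed: the gripper hid the bar at full twist, so the stop is confirmed only by the torque and the angle turned. The state I read gave no joint values for the table or knob, so their final positions are judged from pictures only.

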